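# Back off the ratchet shelf stop

## Robot

A 7-joint arm with a two-finger parallel gripper is mounted at the origin on the work surface. World frame = base frame: x ahead of the robot, y to its left, z up, the work surface at z = 0. Lengths are in m, angles in rad, forces in N, time in s.
With the tool pointing down it reaches from about 0.4 to 0.85 m from the base axis. Payload 10.4 kg.
Tool frame: the origin (TCP) lies at the very end of the fingers, on their centre line; the grasp point (between the pads) lies 19 mm behind it; y points along the fingers, z is the direction in which the jaws open and shut, and the axes are right-handed (so a half turn about y gives the same grasp; the last joint's range is limited). The gripper opens to 85 mm and grips with 20 to 120 N. Pads are 22 mm wide; open, the fingers measure 114 mm over their backs; the gripper's body (76 mm by 85 mm) begins 54 mm behind the grasp point. The pads swing forward as they close: fully open they stand 13 mm farther back than shut.
Start: joints at [-1.2, 0.332, -0.065, 1.46, 0.022, 1.35, -0.088], TCP at [0.24, 0.577, 0.231] pointing down, gripper open.
Joint ranges: [-2.6, 2.6], [-0.5, 2.12], [-1.47, 1.34], [0.16, 2.42], [-1.27, 4.41], [0.06, 2.06], [-2.6, 2.6]. Speed limits (rad/s): [2.22, 2.22, 2.79, 2.79, 3.14, 3.14, 3.14].

## Interface

Orientations are given as a unit quaternion [x, y, z, w].
In Python, from workcell import manip gives the robot as it stands.
- The arm moves only by the tool arm_command, never from a script. Its argument "commands" is a list that holds one entry, the list of rows, each a list of 6 numbers: the shift along the world's x, y, z in cm, then the turn, a rotation vector about the world's x, y, z in degrees. A call has 1 to 20 rows; each row is the pose to reach, as a shift and turn from the pose commanded when the call began; what a row does not reach only later rows make up. A row lasts 1/10 s, in which the tool goes at most 50 mm and 8.59 degrees, less where a joint would pass 70% of its speed; a pose out of reach is approached as far as the arm can. A call with a gripper value outside its range is refused whole. "claw" is the finger opening in cm, from 0 to 8.54, set as the call begins (left out, the last holds). The fingers move at their own pace and stop on an object; "newtons" is the grip in N (left out, the last holds). Time passes only in rows, so rows that repeat a pose let the fingers close. It gives the time, the measured TCP pose, the force and the opening at its end, in the units of the state.
- manip.get_obs(): the state, without advancing time (a new reading comes with each control period).
- manip.camera(name): name is "side" or "top"; returns a dict with "pixels" (420x560x3 uint8, blue, green, red), "depth" (420x560 float32, m along the optical axis (not along the pixel's ray), 0 where there is no reading), "K" (3x3 intrinsics, pixels), "rvec" (rotation vector, rad) and "tvec" (3), from world to camera coordinates, as OpenCV has them. Camera axes: x right, y down, z forward; pixel columns grow to the right and rows downward; lengths in m; the calibration is good to about 2 mm. A picture is of the moment at which its call begins.
- manip.hand_in(): hands the job in, once; it reports no verdict.
Trained networks look in the newest picture that a camera, given by its name, has taken for a name from the list of things; names that differ only in an ending like _2 or _b are one class to them, and where a whole thing is asked for, a point or a joint stands for the part that bears it (a point fixed in the world has none). Each returns a list of dicts, best first, with "p" (0 to 1); they miss things now and then, are a little off and sometimes report something else, mostly with a low value. They report only what shows in the picture. A call takes as long as a camera call. They do not tell look-alikes from the thing itself.
- manip.masks_of(camera, thing): "mask" (420x560 bool, what is visible of it) and "bbox" ([left, top, right, bottom] in pixels, round what is visible of it).
The state is a dict: "clock": time; "joint_pos": joint angles; "joint_velocities": joint speeds; "tau": joint torques, N m; "position": TCP position; "ee_rot": TCP orientation; "ft_force": force on the tool from outside, world axes, zero at the start; "torque": the same for the moment, N m; "grip_width": opening from 0.0 (shut) to 1.0 (fully open).
Only numpy, scipy, OpenCV 4.12 (cv2) and the standard library are available. Lean on these libraries where they do the work, as an engineer would, in place of code of your own. Each camera call takes 0.05 s, during which the arm holds its last target.

## Task

Make room in the row on the white shelf: with closed fingertips press down the release pad on the ratchet shelf stop and, keeping it pressed, push the sliding jaw by its thumb lug back along the bar, away from the cash box, until it is fully home against the end block. Then let the pad spring up and move clear. Only press and push: do not pick up or shift the cash box, cup, torch or wrench.

Things in the scene. Friction and masses are not known exactly. Their poses are not given: they have to be found in the camera images.
- shelf_stop: Ratchet shelf stop screwed to the white shelf (shelf top 120 mm over the bench). Origin on the shelf top under the bar's axis; +y along the bar from the fixed end plate (y -200 to -190 mm) to the end block (y 148 to 172, 50 wide in x, 66 high). Steel bar 14 mm wide, 34 to 56 mm above the shelf, saw teeth beneath. The row stands on its -x side. Yaw within 0.25 rad.
- jaw (a joint): Jaw position along the bar, m, growing to shelf_stop +y: 0 nearest the fixed end plate (starts at 0 to 0.05), 0.130 fully home, carriage against the end block. With the pad up, saw teeth 10 mm apart block motion towards home; with the pad down it slides against about 5 N of friction.
- jaw_face (a point): Middle of the steel jaw plate's face towards the cash box (shelf_stop -y). Plate 130 mm (x) by 66 mm high, top 70 mm above the shelf, on the -y end of the carriage, a grey plastic block 50 mm (x) by 70 mm (y), its top 66 mm above the shelf. Rides with the jaw. Carriage centre at shelf_stop y = -20 mm + jaw value.
- release (a joint): Travel of the release pad, m: 0 up, 0.010 fully down. A spring pushes it up: about 2 N to start, 4.5 N fully down. The ratchet is free from about 0.0045 on; the pad springs back up and does not latch.
- pad_top (a point): Centre of the top face of the release pad: a dark ribbed rubber pad 38 mm (x) by 44 mm (y), 10 mm thick, on top of the carriage, top 88 mm above the shelf when up. Rides with the jaw and sinks as it is pressed. Axes as shelf_stop.
- lug_face (a point): Point on the face of the thumb lug towards the pad (it faces shelf_stop -y), 102 mm above the shelf. The lug is a grey upright plate on the end-block end of the carriage, 50 mm wide (x), 9 mm thick, its top 116 mm above the shelf (28 mm over the pad). Its face lies 26 mm from the pad's centre in +y, 4 mm beyond the pad's edge. Rides with the jaw.
- end_block (a point): Middle of the face of the end block that the carriage meets when home, 55 mm above the shelf.
- cash_box: Grey metal cash box with a drawer front, 120 x 100 x 74 mm (84 mm with the carrying bail), 0.6 to 1.2 kg, standing loose between the fixed end plate and the jaw. Origin: centre of underside.
- cup: Red plastic cup, 76 mm across, 95 mm high, standing upright and loose in front of the end block, empty. Origin: centre of underside.
- torch: Black plastic torch standing on its head, 48 mm across at the foot, 135 mm high, loose, beyond the fixed end plate. Origin: centre of underside.
- wrench: Steel wrench, 160 mm long, lying loose beyond the end block. Origin: underside, mid-length.
Not all that is in view belongs to the job. Several things have the shape of the cash_box; the one meant has the colours described above.

How it is judged:
By the outcome, as a careful person would: the job done as asked, in the order asked, and still so for the second after the job is handed in, with the robot touching nothing.
It also fails if it takes over 35 s, if anything falls off the work surface, if the arm or the gripper's body presses on something with over 40 N, if the wrist force passes 120 N, or if a joint passes its speed limit or range.

## Working session

There is one attempt and no reset: what is moved stays moved. The work goes in short steps, Python scripts to look and compute and a tool call to move; the robot and the scene stay as the last step left them, time stands still between calls to the robot, and variables do not carry over. Pictures are saved under pics/ and viewed, and the job is handed in when it is done.

Besides the shell and the picture viewer there is one more tool, called as name(argument=value, ...), one argument or row to a line, values as JSON. arm_command: Moves the arm, as the interface text tells. Its arguments: {"type":"object","properties":{"commands":{"type":"array"},"claw":{"type":"number"},"newtons":{"type":"number"}},"required":["commands"]}

```bash
mkdir -p pics; cat > h.py <<'E'
import numpy as np, cv2
from workcell import manip
def pts(c):
    d=c["depth"];K=c["K"];R,_=cv2.Rodrigues(np.array(c["rvec"],float));t=np.array(c["tvec"],float).ravel()
    v,u=np.mgrid[0:d.shape[0],0:d.shape[1]]
    P=np.stack([(u-K[0,2])/K[0,0]*d,(v-K[1,2])/K[1,1]*d,d],-1)
    return (P-t)@R   # world
def proj(c,p):
    return cv2.projectPoints(np.array(p,float).reshape(-1,3),np.array(c["rvec"],float),np.array(c["tvec"],float),np.array(c["K"],float),None)[0].reshape(-1,2)
E
python3 - <<'E'
from h import *
o=manip.get_obs(); print(o)
for n in("side","top"):
    c=manip.camera(n); cv2.imwrite(f"pics/{n}0.png",c["pixels"]); 
    np.savez(f"{n}0.npz",**c)
    P=pts(c)
    for th in ("pad_top","lug_face","jaw","jaw_face","shelf_stop","cash_box","cup","torch","wrench"):
        for m in manip.masks_of(n,th)[:3]:
            q=P[m["mask"]&(c["depth"]>0)]
            print(n,th,round(m["p"],2),m["bbox"],np.round(np.median(q,0),3) if len(q) else None, np.round(np.percentile(q,[2,98],axis=0),3).tolist() if len(q) else None)
E
```

```text
{'clock': 0.0, 'joint_pos': array([-1.19961394,  0.33288718, -0.06469609,  1.46096187,  0.02160856,
        1.34990037, -0.08850461]), 'joint_velocities': array([ 2.03919605e-04,  2.70232485e-03,  3.37816751e-04,  6.38769294e-05,
        1.44425872e-03, -1.60217823e-03, -1.58085038e-04]), 'tau': array([-1.01648715e-03, -6.25439930e+01,  4.83479560e-02, -3.91608703e+01,
        1.60300214e-02,  9.76192416e-03, -1.26202941e-06]), 'position': array([0.23966505, 0.57680499, 0.23049656]), 'ee_rot': array([ 0.69395717, -0.13839394,  0.13824622, -0.69293474]), 'ft_force': array([-0.16230887, -0.51837066,  0.18930687]), 'torque': array([-0.03772993, -0.04348028, -0.01026665]), 'grip_width': 0.9992035662032027}
side pad_top 0.89 [337.3, 205.1, 361.7, 237.7] [ 0.589 -0.062  0.208] [[0.571, -0.078, 0.152], [0.609, -0.035, 0.21]]
side lug_face 0.77 [281.4, 187.0, 365.1, 247.1] [ 0.582 -0.072  0.189] [[0.473, -0.093, 0.153], [0.616, -0.024, 0.234]]
side jaw 0.72 [282.1, 185.3, 364.5, 245.2] [ 0.582 -0.07   0.189] [[0.469, -0.093, 0.144], [0.617, -0.001, 0.235]]
side jaw_face 0.65 [281.4, 187.5, 3
[... 1120 characters left out ...]
47, 0.115, 0.235]]
top cash_box 0.84 [365.6, 256.1, 423.1, 301.0] [ 0.27  -0.304  0.073] [[0.219, -0.371, 0.018], [0.323, -0.247, 0.085]]
top cash_box 0.7 [317.8, 161.6, 368.1, 216.3] [ 0.491 -0.158  0.193] [[0.433, -0.211, 0.135], [0.555, -0.109, 0.205]]
top cup 0.77 [210.8, 149.4, 241.9, 187.2] [0.549 0.127 0.165] [[0.502, 0.09, 0.121], [0.586, 0.157, 0.217]]
top cup 0.71 [374.0, 186.4, 409.2, 208.4] [ 0.468 -0.268  0.206] [[0.452, -0.293, 0.13], [0.492, -0.255, 0.257]]
top torch 0.58 [378.1, 186.5, 408.4, 209.7] [ 0.468 -0.269  0.2  ] [[0.451, -0.299, 0.12], [0.495, -0.255, 0.257]]
top wrench 0.81 [181.9, 127.4, 199.7, 190.7] [0.586 0.225 0.127] [[0.505, 0.2, 0.12], [0.651, 0.243, 0.131]]
```

```bash
python3 - <<'E'
import cv2
for n,(a,b,c,d) in dict(side=(150,360,200,480),top=(90,300,160,440)).items():
    i=cv2.imread(f"pics/{n}0.png")[a:b,c:d]; cv2.imwrite(f"pics/{n}0z.png",cv2.resize(i,None,fx=2.8,fy=2.8,interpolation=cv2.INTER_CUBIC))
E
```

```text
(no output)
```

View pics/side0.png

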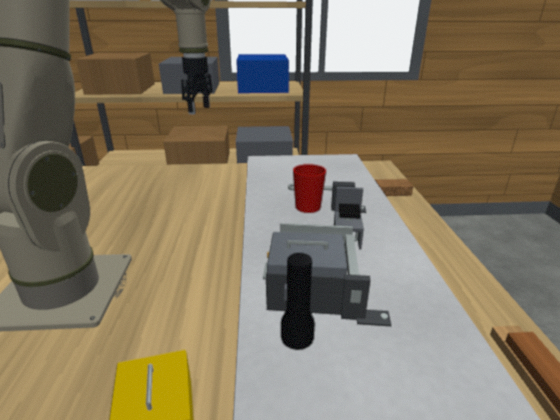

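View pics/top0.png

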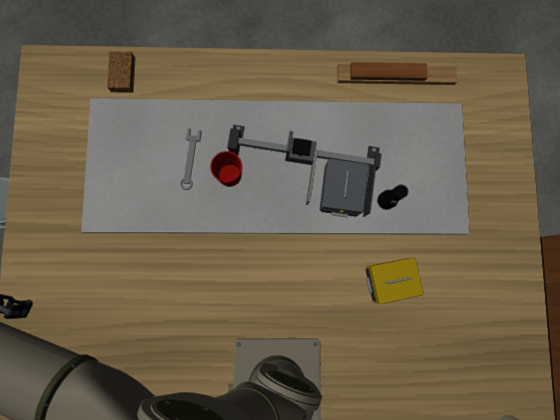

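```bash
python3 - <<'E'
from h import *
from scipy.spatial.transform import Rotation as Ro
o=manip.get_obs();print(Ro.from_quat(o["ee_rot"]).as_matrix().round(3))
for n in("side","top"):
    c=dict(np.load(f"{n}0.npz")); P=pts(c); ok=c["depth"]>0
    x,y,z=P[...,0],P[...,1],P[...,2]
    reg=ok&(x>.4)&(x<.75)&(y>-.3)&(y<.25)
    # plate top (z 0.190 , thin), lug top 0.236, pad 0.208, end block 0.186
    near=reg&(x>.55)&(x<.66)&(y>-.1)&(y<0.02)
    for nm,z0,mm in(("lugtop",.236,near),("pad",.208,near),("endblk",.186,reg&(x>.57)&(y>.07)&(y<.16)),("bar",.176,reg&(y>-.0)&(y<.075)),("bar2",.176,reg&(x>.57)&(y<-.1))):
        m=mm&(abs(z-z0)<.004); q=P[m]
        if len(q)<5: print(n,nm,len(q)); continue
        r=cv2.minAreaRect((q[:,:2]*1000).astype(np.float32))
        print(n,nm,len(q),q.mean(0).round(4),np.round(r[0],1),np.round(r[1],1),round(r[2],1))
E
```

```text
[[ 0.923  0.     0.384]
 [-0.384  0.     0.923]
 [-0.    -1.     0.   ]]
side lugtop 92 [ 0.5948 -0.0265  0.2348] [595.7 -26.1] [10.5 48.4] 77.1
side pad 351 [ 0.5914 -0.0513  0.2082] [592.7 -51.8] [52.7 49. ] 83.1
side endblk 126 [0.6147 0.1074 0.1856] [605.4 109.3] [25.  69.6] 86.7
side bar 0
side bar2 294 [ 0.5773 -0.1608  0.1757] [ 576.9 -174.8] [149.5  16.5] 86.1
top lugtop 75 [ 0.5927 -0.0249  0.2356] [593.5 -25. ] [ 8.6 48.7] 82.1
top pad 279 [ 0.5884 -0.0549  0.2082] [586.9 -49.8] [53.5 43.7] 82.1
top endblk 187 [0.6139 0.1096 0.1861] [613.9 109.8] [23.9 50.4] 81.5
top bar 183 [0.6031 0.037  0.1757] [603.4  37.5] [76.7 15.3] 81.7
top bar2 194 [ 0.5771 -0.1464  0.176 ] [ 576.6 -169.4] [138.4  16.4] 85.8
```

Side view: the stop's pad is at about (349,215), with the lug behind it. The grey cash box is at (305,270) and the cup at (309,190). Top view: the pad is at (302,147), the lug at (290,147) and the end block at (236,139). The yellow box at (395,281) is the look-alike.

Fitted values:
- Stop yaw is about -8.3°.
- Pad centre is about (0.589, -0.055, 0.208).
- The jaw reads about 0.013, so about 0.117 m of travel is left.

Next I move above the pad with the fingers closed.

arm_command(
  commands=[
    [[0, 0, 5, 0, 0, 0], [0, 0, 10, 0, 0, -4], [2, -3.5, 11, 0, 0, -10], [4.5, -8, 11, 0, 0, -17], [7, -12.5, 11, 0, 0, -24], [9.5, -17, 11, 0, 0, -31], [12, -21.4, 11, 0, 0, -38], [14.5, -25.8, 11, 0, 0, -44], [17, -30.3, 11, 0, 0, -50], [19.5, -34.7, 11, 0, 0, -56], [22, -39.2, 11, 0, 0, -61], [24.5, -43.6, 11, 0, 0, -66], [27, -48, 11, 0, 0, -70], [29.5, -52.5, 11, 0, 0, -73], [32, -57, 11, 0, 0, -75], [34, -60.5, 11, 0, 0, -75.7], [35, -62.4, 10, 0, 0, -75.7], [35, -62.4, 8, 0, 0, -75.7], [35, -62.4, 5, 0, 0, -75.7], [35, -62.4, 3, 0, 0, -75.7]],
  ],
  claw=0,
  newtons=40,
)

```text
clock: 3.0
position: [0.5894, -0.047, 0.2595]
ee_rot: [-0.463, 0.535, -0.535, 0.462]
ft_force: [0.6, 0.7, -0.1]
grip_width: -0.004
```

```bash
python3 - <<'E'
from h import *
from scipy.spatial.transform import Rotation as Ro
o=manip.get_obs();print(o["clock"],o["position"],o["ft_force"]);print(Ro.from_quat(o["ee_rot"]).as_matrix().round(3), o["joint_pos"].round(2))
for n in("side","top"):
    c=manip.camera(n);np.savez(f"{n}1.npz",**c)
    u,v=proj(c,o["position"])[0].astype(int);print(n,u,v)
    i=c["pixels"][v-50:v+60,u-70:u+70];cv2.imwrite(f"pics/{n}1.png",cv2.resize(i,None,fx=5,fy=5,interpolation=cv2.INTER_CUBIC))
    P=pts(c);q=P[(c["depth"]>0)&(abs(P[...,0]-.59)<.05)&(abs(P[...,1]+.047)<.05)&(P[...,2]>.25)&(P[...,2]<.30)]
    print(len(q),np.percentile(q,[1,50,99],axis=0).round(4))
E
```

```text
3.0 [ 0.58936309 -0.04697391  0.2594874 ] [ 0.57856084  0.70337623 -0.13189179]
[[-0.144 -0.001  0.99 ]
 [-0.99  -0.    -0.144]
 [ 0.    -1.    -0.001]] [-0.47  0.26  0.58  1.54 -0.15  1.38 -0.03]
side 350 180
315 [[ 0.5758 -0.0603  0.2624]
 [ 0.5878 -0.0563  0.2822]
 [ 0.6025 -0.0431  0.2996]]
top 299 139Traceback (most recent call last):
  File "<stdin>", line 9, in <module>
    return _quantile_unchecked(
        a, q, axis, out, overwrite_input, method, keepdims, weights)
    return _ureduce(a,
                    func=_quantile_ureduce_func,
    ...<5 lines>...
                    overwrite_input=overwrite_input,
                    method=method)
    r = func(a, **kwargs)
    result = _quantile(arr,
                       quantiles=q,
    ...<2 lines>...
                       out=out,
                       weights=wgt)
    slices_having_nans = np.isnan(arr[-1, ...])
                                  ~~~^^^^^^^^^
IndexError: index -1 is out of bounds for axis 0 with size 0
```

View pics/side1.png

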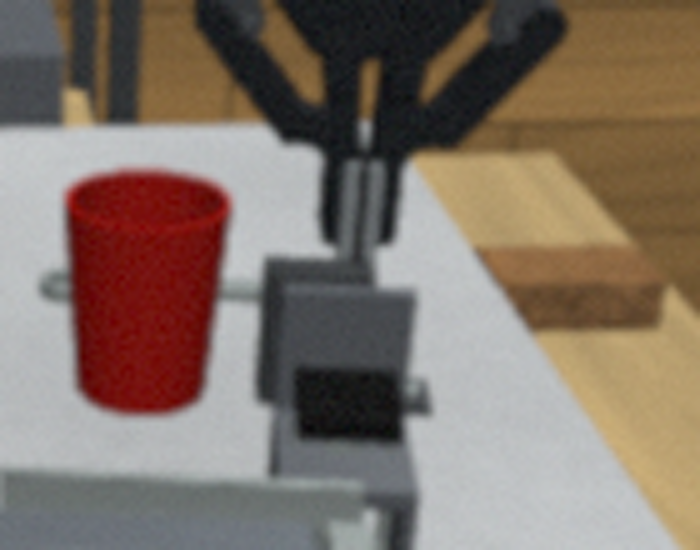

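View pics/top1.png

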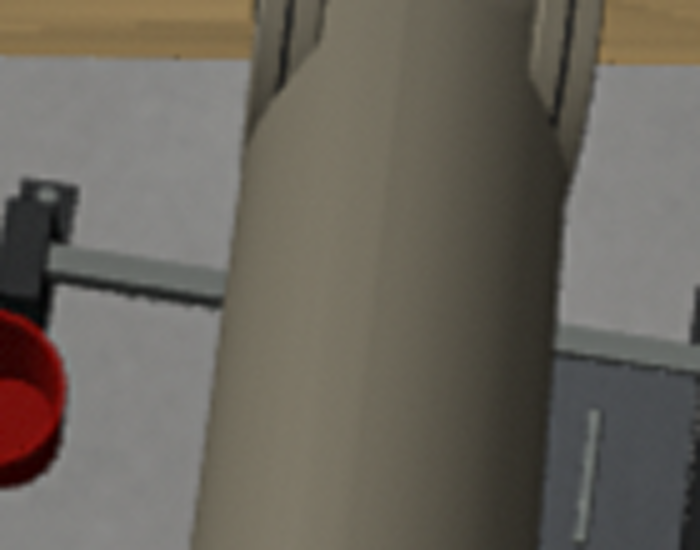

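Side picture: the closed fingertips (pads about (357,195) in the full frame) hang over the rubber pad. They are in front of the lug and centred across it. The finger face measures 11 mm from the TCP. The top view is blocked by the arm. Pressing down.

arm_command(
  commands=[
    [[0, 0, -1.5, 0, 0, 0], [0, 0, -3, 0, 0, 0], [0, 0, -4.2, 0, 0, 0], [0, 0, -4.8, 0, 0, 0], [0, 0, -5.2, 0, 0, 0], [0, 0, -5.5, 0, 0, 0], [0, 0, -5.8, 0, 0, 0], [0, 0, -5.8, 0, 0, 0], [0, 0, -5.8, 0, 0, 0]],
  ],
)

```text
clock: 4.0
position: [0.59, -0.0468, 0.2037]
ee_rot: [0.462, -0.535, 0.535, -0.463]
ft_force: [-1.1, 0.1, 2.3]
grip_width: 0.002
```

arm_command(
  commands=[
    [[0, 0, -0.2, 0, 0, 0], [0, 0, -0.4, 0, 0, 0], [0, 0, -0.4, 0, 0, 0], [0, 0, -0.4, 0, 0, 0]],
  ],
)

```text
clock: 4.4
position: [0.59, -0.0469, 0.1995]
ee_rot: [0.463, -0.535, 0.535, -0.463]
ft_force: [-0.6, 0.0, 4.0]
grip_width: 0.001
```

The reading of 4.0 N matches about 8 mm of pad travel, past the 4.5 mm release point. Starting the push along the bar.

arm_command(
  commands=[
    [[0.06, 0.4, 0, 0, 0, 0], [0.12, 0.8, 0, 0, 0, 0], [0.18, 1.2, 0, 0, 0, 0], [0.24, 1.6, 0, 0, 0, 0], [0.29, 2.0, 0, 0, 0, 0], [0.37, 2.5, 0, 0, 0, 0], [0.44, 3.0, 0, 0, 0, 0], [0.44, 3.0, 0, 0, 0, 0]],
  ],
)

```text
clock: 5.2
position: [0.5945, -0.0163, 0.1995]
ee_rot: [0.463, -0.534, 0.535, -0.463]
ft_force: [2.0, -1.6, 2.6]
grip_width: 0.001
```

```bash
python3 - <<'E'
from h import *
c=manip.camera("side");P=pts(c);o=manip.get_obs();print(o["ft_force"],o["position"])
x,y,z=P[...,0],P[...,1],P[...,2]
m=(c["depth"]>0)&(abs(z-.236)<.004)&(x>.55)&(x<.66)&(y>-.06)&(y<.1)
q=P[m]
i=c["pixels"][150:260,270:410];cv2.imwrite("pics/side2.png",cv2.resize(i,None,fx=5,fy=5,interpolation=cv2.INTER_CUBIC))
print(len(q),np.percentile(q,[2,50,98],axis=0).round(4))
for a in ("jaw","pad_top","cash_box"):
  for k in manip.masks_of("side",a)[:1]: print(a,k["p"],k["bbox"],np.median(P[k["mask"]&(c["depth"]>0)],0).round(3))
E
```

```text
[1.36591751 0.12450009 3.00865493] [ 0.5945161  -0.0163003   0.19946206]
66 [[ 0.5758 -0.029   0.2324]
 [ 0.5943 -0.0241  0.2353]
 [ 0.621  -0.0014  0.2396]]
jaw 0.7 [281.9, 183.9, 363.6, 241.8] [ 0.571 -0.057  0.185]
pad_top 0.8 [339.5, 201.3, 359.6, 235.6] [ 0.595 -0.043  0.199]
cash_box 0.91 [265.0, 230.2, 345.7, 278.1] [ 0.508 -0.169  0.194]
```

View pics/side2.png

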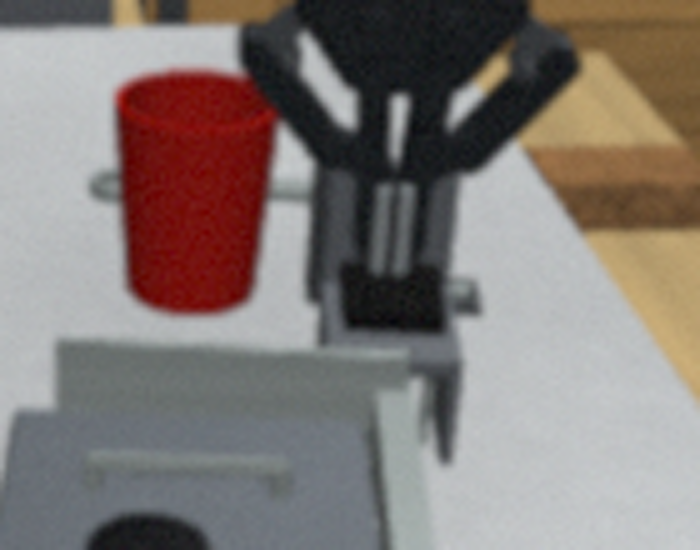

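The picture shows the fingers pressing the pad at about (350,205) against the lug. The lug and pad moved about 24 mm and the cash box has not moved. Continuing.

arm_command(
  commands=[
    [[0.09, 0.6, 0, 0, 0, 0], [0.18, 1.2, 0, 0, 0, 0], [0.27, 1.8, 0, 0, 0, 0], [0.35, 2.4, 0, 0, 0, 0], [0.44, 3.0, 0, 0, 0, 0], [0.53, 3.6, 0, 0, 0, 0], [0.62, 4.2, 0, 0, 0, 0], [0.71, 4.8, 0, 0, 0, 0], [0.8, 5.4, 0, 0, 0, 0], [0.88, 6.0, 0, 0, 0, 0], [0.97, 6.6, 0, 0, 0, 0], [1.06, 7.2, 0, 0, 0, 0], [1.15, 7.8, 0, 0, 0, 0], [1.21, 8.2, 0, 0, 0, 0], [1.25, 8.5, 0, 0, 0, 0]],
  ],
)

```text
clock: 6.9
position: [0.6071, 0.0673, 0.1995]
ee_rot: [0.462, -0.534, 0.536, -0.462]
ft_force: [2.5, -5.7, 3.5]
grip_width: 0.0
```

arm_command(
  commands=[
    [[0.03, 0.2, 0, 0, 0, 0], [0.06, 0.4, 0, 0, 0, 0], [0.09, 0.6, 0, 0, 0, 0], [0.1, 0.7, 0, 0, 0, 0]],
  ],
)

```text
clock: 7.3
position: [0.6081, 0.0741, 0.1995]
ee_rot: [0.462, -0.534, 0.536, -0.462]
ft_force: [2.4, -4.5, 2.7]
grip_width: -0.005
```

arm_command(
  commands=[
    [[0.015, 0.1, 0, 0, 0, 0], [0.03, 0.2, 0, 0, 0, 0], [0.045, 0.3, 0, 0, 0, 0], [0.045, 0.3, 0, 0, 0, 0]],
  ],
)

```text
clock: 7.7
position: [0.6085, 0.0768, 0.1995]
ee_rot: [0.462, -0.534, 0.536, -0.462]
ft_force: [2.7, -5.3, 3.5]
grip_width: -0.001
```

arm_command(
  commands=[
    [[0.015, 0.1, 0, 0, 0, 0], [0.03, 0.2, 0, 0, 0, 0], [0.03, 0.2, 0, 0, 0, 0]],
  ],
)

```text
clock: 8.0
position: [0.6085, 0.0768, 0.1995]
ee_rot: [0.463, -0.535, 0.536, -0.461]
ft_force: [-0.7, -11.1, 6.3]
grip_width: 0.0
```

```bash
python3 - <<'E'
from h import *
c=manip.camera("side");P=pts(c);o=manip.get_obs();print(o["ft_force"],o["position"])
i=c["pixels"][140:260,260:410];cv2.imwrite("pics/side3.png",cv2.resize(i,None,fx=5,fy=5,interpolation=cv2.INTER_CUBIC))
u=np.array([.146,.989]);O=np.array([.5905,-.0484])
print("tcp stop-y",(o["position"][:2]-O)@u)
E
```

```text
[ -0.36185717 -11.01928717   6.07589701] [0.60847365 0.0768079  0.19948519]
tcp stop-y 0.12645476412803547
```

View pics/side3.png

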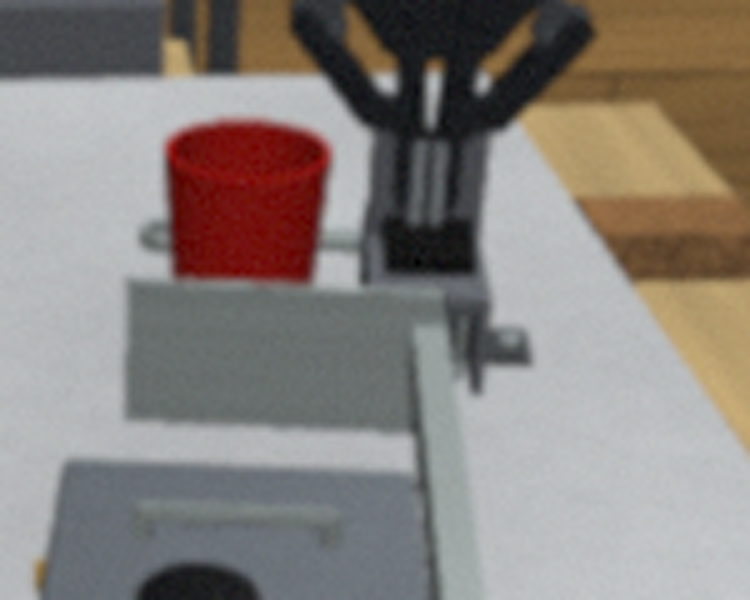

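The picture shows the carriage at about (347,192) up against the end block, and the cash box and cup in place. The force rose to 11 N with no further motion, at stop y 0.1265 against about 0.125 expected, so the jaw is home. Now I lift straight up so the pad springs back, then move clear.

arm_command(
  commands=[
    [[-0.02, -0.15, 0, 0, 0, 0], [-0.02, -0.15, 0.3, 0, 0, 0], [-0.02, -0.15, 0.6, 0, 0, 0], [-0.02, -0.15, 1.0, 0, 0, 0], [-0.03, -0.2, 1.5, 0, 0, 0], [-0.05, -0.3, 3, 0, 0, 0], [-0.05, -0.3, 5, 0, 0, 0], [-0.05, -0.3, 8, 0, 0, 0], [-0.05, -0.3, 12, 0, 0, 0], [-2, -0.3, 15, 0, 0, 0], [-5, 1.5, 17, 0, 0, 0], [-8, 5, 17, 0, 0, 0], [-11, 9, 17, 0, 0, 0], [-14, 13, 17, 0, 0, 0], [-17, 17, 17, 0, 0, 0], [-20, 21, 17, 0, 0, 0], [-22, 25, 17, 0, 0, 0], [-24, 29, 17, 0, 0, 0], [-24, 29, 17, 0, 0, 0]],
  ],
)

```text
clock: 9.95
position: [0.3633, 0.3762, 0.3694]
ee_rot: [-0.466, 0.533, -0.531, 0.465]
ft_force: [-0.2, -0.6, -0.6]
grip_width: 0.002
```

```bash
python3 - <<'E'
from h import *
o=manip.get_obs();print(o["clock"],o["position"],o["ft_force"])
u=np.array([.146,.989]);O=np.array([.5905,-.0484])
for n in("side","top"):
    c=manip.camera(n);P=pts(c);cv2.imwrite(f"pics/{n}4.png",c["pixels"]);x,y,z=P[...,0],P[...,1],P[...,2]
    near=(c["depth"]>0)&(x>.56)&(x<.66)&(y>.0)&(y<.12)
    for nm,z0 in(("lug",.236),("pad",.208)):
        q=P[near&(abs(z-z0)<.004)]; print(n,nm,len(q),q.mean(0).round(4) if len(q) else "", ((q[:,:2].mean(0)-O)@u).round(4))
    for a in ("pad_top","cash_box","cup","torch","wrench"):
        for k in manip.masks_of(n,a)[:2]: print(n,a,round(k["p"],2),k["bbox"],np.median(P[k["mask"]&(c["depth"]>0)],0).round(3))
E
```

```text
9.95 [0.36330701 0.37615375 0.3694329 ] [-0.19432232 -0.55582037 -0.55880305]
side lug 68 [0.6118 0.0893 0.2347] 0.1393
side pad 268 [0.6057 0.0672 0.2083] 0.1165
side pad_top 0.6 [335.6, 177.8, 358.0, 209.6] [0.607 0.053 0.208]
side cash_box 0.67 [108.1, 348.3, 191.0, 420.0] [ 0.277 -0.314  0.074]
side cash_box 0.6 [264.1, 231.0, 347.1, 278.2] [ 0.508 -0.168  0.194]
side cup 0.87 [294.3, 163.2, 327.1, 199.5] [0.538 0.1   0.197]
side cup 0.3 [264.2, 229.6, 348.0, 278.1] [ 0.508 -0.169  0.194]
side torch 0.6 [277.3, 252.6, 322.5, 349.5] [ 0.474 -0.291  0.189]
top lug 80 [0.6109 0.0904 0.2358] 0.1403
top pad 301 [0.6049 0.0632 0.2081] 0.1124
top pad_top 0.7 [319.3, 160.2, 368.9, 216.4] [ 0.491 -0.157  0.194]
top pad_top 0.68 [240.7, 126.5, 271.8, 196.6] [0.592 0.055 0.191]
top cash_box 0.57 [316.8, 160.7, 370.9, 216.9] [ 0.492 -0.157  0.194]
top cash_box 0.57 [363.9, 254.7, 423.6, 304.1] [ 0.268 -0.305  0.074]
top cup 0.71 [209.5, 148.9, 241.7, 185.7] [0.549 0.127 0.166]
top cup 0.36 [320.9, 158.4, 367.8, 216.8] [ 0.491 -0.157  0.194]
top torch 0.74 [377.6, 185.3, 408.2, 210.1] [ 0.468 -0.268  0.207]
top wrench 0.77 [180.1, 127.4, 201.4, 188.0] [0.573 0.226 0.127]
```

View pics/top4.png

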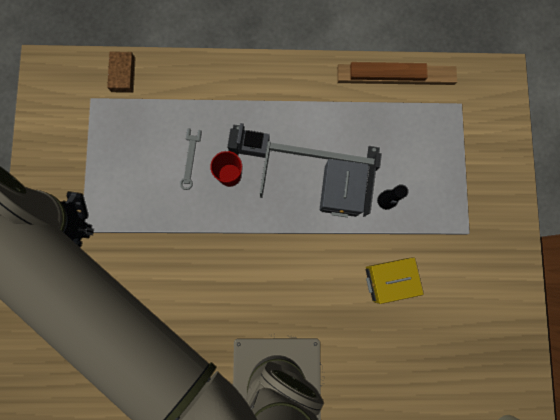

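View pics/side4.png

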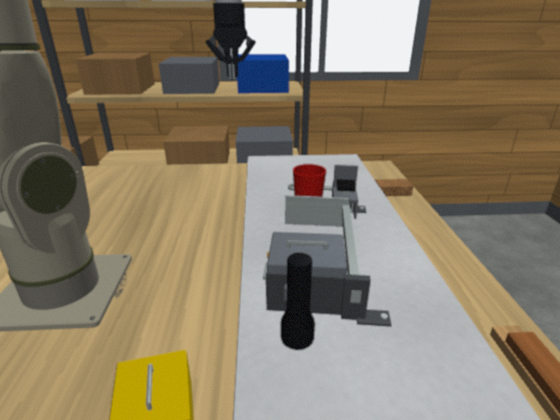

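Top view: the carriage is at (252,140), right against the end block at (235,139). The cup (227,168), box (345,187), torch (393,197) and wrench (191,158) look the same as in the first picture. The lug gives a jaw value of about 0.130, and the pad top is back at 0.208. Handing in.

```bash
python3 -c "
from workcell import manip
print(manip.hand_in())"
```

```text
the job is handed in; nothing more can be done
None
```

I pressed the release pad down about 8.5 mm with closed fingertips and, keeping it pressed, pushed the jaw by its lug about 117 mm along the bar until it stopped. Then I lifted straight up and moved clear. The arm finished at 9.95 s on the clock, and the job is handed in.

**Jaw home:** the push force stayed near 5 N while the jaw slid, then rose to 11 N with no further motion. After release, the top camera put the lug at a jaw value of about 0.130; the side camera read about 1 mm less, within its calibration error.

**Pad released:** its top is back at its original height of 0.208 m above the bench, which is fully up.

**Other items:** the cash box, cup and torch measure the same as before, within 1 mm. The wrench's median point came out 13 mm different along its length. Its outline in the picture is within about 2 pixels of where it was and the arm never went near it, so I put that down to the mask.

**Doubtful readings:** in the last top picture the network's best match for the pad was the cash box, so I relied on the depth readings instead. The side camera did not detect the wrench.

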